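# Gauge two heater sleeves, then hold the fitting one ready over its hot well

### The arm

A 6-joint arm with a two-finger parallel gripper is mounted at the origin on a cart in front of the work surface, level with it; the furniture and walls round the work are solid. World frame = base frame: x ahead of the robot, y to its left, z up, the work surface at z = 0. Lengths are in m, angles in degrees, forces in N, time in s.
With the tool pointing down it reaches from about 0.375 to 0.925 m from the base axis. Payload 5.7 kg.
Tool frame: the origin (TCP) lies at the centre of the arm's flange, where the gripper is bolted on; the fingertips stand 173 mm ahead of it and the grasp point (between the pads) lies 155 mm ahead of it; z points along the fingers, y is the line along which they close (so a half turn about z gives the same grasp; the last joint's range is limited). The gripper opens to 85 mm and grips with 20 to 120 N. Pads are 22 mm wide; open, the fingers measure 114 mm over their backs; the gripper's body (76 mm by 85 mm) begins 54 mm behind the grasp point. The pads swing forward as they close: fully open they stand 13 mm farther back than shut.
Start: joints at [63.134, 20.558, 86.54, -0, 72.909, -6.595], TCP at [0.208, 0.563, 0.405] pointing down, gripper open.
Joint ranges: [-170.27, 170.27], [-57.76, 135], [12.27, 136.19], [-55.21, 235.2], [11.17, 155.16], [-170.74, 170.74]. Speed limits (degrees/s): [136.94, 136.94, 180, 180, 180, 180].

### API

Orientations are given as a 3x3 rotation matrix whose columns are the frame's x, y, z axes.
In Python, from station import * gives the robot as it stands. The module is installed in compiled form; this text tells all that it offers.
- The arm moves only by the tool apply_moves, never from a script. Its argument "increments" is a list of rows, each a list of 3 entries, a list of its own where there are three numbers: the turn, a rotation vector about the tool's x, y, z in rad, then the shift along the tool's x, y, z in cm, then the finger opening in cm, from 0 to 8.54. In form: [[[rx, ry, rz], [tx, ty, tz], hand], ...]. A call has 1 to 5 rows; each row is the pose to reach, as a shift and turn from the pose commanded when the call began, along the tool's axes at that moment; what a row does not reach only later rows make up. A row lasts 1/10 s, in which the tool goes at most 50 mm and 8.59 degrees, less where a joint would pass 70% of its speed; a pose out of reach is approached as far as the arm can. A call with a gripper value outside its range is refused whole. The fingers move at their own pace and stop on an object; "squeeze" is the grip in N (left out, the last holds). Time passes only in rows, so rows that repeat a pose let the fingers close. It gives the time, the measured TCP pose, the force, the opening and the grip force at its end, in the units of the state.
- get_state(): the state, without advancing time (a new reading comes with each control period).
- capture(name): name is "scene" or "top"; returns the picture (400x640x3 uint8, blue, green, red); there is no depth.
- camera_info(name): a dict with "fx", "fy", "cx", "cy" (pixels), "R" (3x3) and "t" (3): a world point X has camera coordinates R X + t. Camera axes: x right, y down, z forward; pixel columns grow to the right and rows downward; lengths in m; the calibration is good to about 2 mm. A picture is of the moment at which its call begins. camera_info takes no time and is no camera call.
- hand_in(): hands the job in; it is judged then, once.
The state is a dict: "t": time; "q": joint angles; "joint_vel": joint speeds; "tau": joint torques, N m; "eef_pos": TCP position; "tool_rot": TCP orientation; "wrist_force": force on the tool from outside, world axes, zero at the start; "ft_torque": the same for the moment, N m; "gripper_width": opening from 0.0 (shut) to 1.0 (fully open); "grasp_force": force on a finger pad.
Only numpy, scipy, OpenCV 4.12 (cv2) and the standard library are available. Lean on these libraries where they do the work, as an engineer would, in place of code of your own. Each camera call takes 0.05 s, during which the arm holds its last target. There are 200 camera calls.

### The job

Only one of the two loose aluminium sleeves is bored for our vials: try them gently on the upright gauge pin, leave the one that slides fully home standing on the pin until the tight one has been set down in the shallow steel reject tray, then lift the good one off again. Carry it over the tube rack and the bottle, touching neither and leaving the other things where they are, and finish still holding it upright in the gripper, centred about a centimetre above the empty well of the block heater. Do not touch the heater or let a sleeve fall: the block is hot and still settling, and the sleeve is lowered only once I have read its temperature.

Things in the scene. Friction and masses are not known exactly. Their poses are not given: they have to be found in the camera images.
- sleeve_a_mid (a point): Sleeve A: bare-aluminium sleeve (tube open at both ends), 34 mm outside, 60 mm tall, about 85 g, upright at the start. A and B look alike outside; their bores differ by a few mm and only one passes over the gauge pin (not told which; the tight one stops on the top of the pin). Point: its centre, on the axis, 30 mm above its lower end; z is its axis.
- sleeve_b_mid (a point): Sleeve B: bare-aluminium sleeve (tube open at both ends), 34 mm outside, 60 mm tall, about 85 g, upright at the start. A and B look alike outside; their bores differ by a few mm and only one passes over the gauge pin (not told which; the tight one stops on the top of the pin). Point: its centre, on the axis, 30 mm above its lower end; z is its axis.
- gauge_seat (a point): Foot of the gauge pin: on its axis, level with the top of the gauge's foot, 12 mm above the bench; z up. The pin is bright steel, 20 mm thick, 50 mm tall from here, top edge chamfered 2 mm. A sleeve that fits slides down with about 1 mm of play all round until its lower end rests on the foot: its centre is then 30 mm above this point, its top 10 mm above the pin.
- tray_floor (a point): Shallow steel reject tray, fixed to the bench, 95 mm along its x by 115 mm along its y, walls 16 mm high and 2 mm thick with a rolled rim. This point is the centre of its inner floor, 2 mm above the bench; z is up. The rejected sleeve may stand or lie in it.
- well_mouth (a point): Centre of the mouth of the heater's one empty well, level with the block's top, 85 mm above the bench; z up, axes as the heater's. Wells: 36 mm diameter, 50 mm deep, four in a square 54 mm apart. The neighbours (54 mm along +x, 54 mm along +y, and the diagonal between) hold sleeves 10 mm proud of the block; two of these hold white-capped vials that end 22 mm above the block.
- heater: Block heater, fixed: white box 190 mm (x) by 170 mm (y), 78 mm high, with a sloping grey control panel at its -x side and a square bare-aluminium block, 112 mm wide, standing 7 mm out of its top. Origin: on the bench under the centre of the box; x points away from the panel.
- gauge: Gauge: round dark steel foot, 72 mm across and 12 mm high, fixed, with the upright pin in its middle. Origin: centre of the foot's underside.
- sleeve_a: Sleeve A as a whole; origin at the centre of its lower end, z along its axis.
- sleeve_b: Sleeve B as a whole; origin at the centre of its lower end, z along its axis.
- rack: White wire tube rack, 80 mm along its x by 156 mm along its y and 77 mm high, fixed, between the gauge and the heater; five capped 50 ml tubes stand in it and reach 115 mm above the bench. Origin: on the bench under its centre. Just beyond it the corner of a fixed bench centrifuge, 274 mm tall, points at the robot (about 0.6 m ahead, 0.1 m to the right): pass on the near side of it.
- blue_cap_bottle: Glass media bottle with a blue cap, 69 mm across, 128 mm tall, loose, standing near the heater and the rack. Origin: centre of its underside.
- micro_block: Orange microtube block, 60 x 118 x 38 mm, loose, lying on the bench beyond the gauge and the tray. Origin: centre of its underside.

How it is judged:
By the outcome, as a careful person would: the job done as asked, in the order asked, and still so for the second after the job is handed in, while the arm keeps its last pose, push and grip.
It also fails if it takes over 58 s, if anything falls off the work surface, if the arm or the gripper's body presses on something with over 40 N, if the wrist force passes 120 N, or if a joint passes its speed limit or range.

## Working session

There is one attempt and no reset: what is moved stays moved. The work goes in short steps, Python scripts to look and compute and a tool call to move; the robot and the scene stay as the last step left them, time stands still between calls to the robot, and variables do not carry over. Pictures are saved under pics/ and viewed, at most 10 in all, crops included, and the job is handed in when it is done.

Besides the shell and the picture viewer there is one more tool, called after "Call:" as a command line: name --argument value ..., lists and objects as JSON in quotes. apply_moves: Moves the arm, as the interface text tells. Its arguments: {"type":"object","properties":{"increments":{"type":"array","items":{"type":"array"}},"squeeze":{"type":"number"}},"required":["increments"]}

```bash
mkdir -p pics
python3 - <<'E'
from station import *
import cv2,numpy as np
for n in("scene","top"):
    i=capture(n); cv2.imwrite(f"pics/{n}0.png",i)
    c=camera_info(n); print(n,{k:np.round(v,4).tolist() for k,v in c.items()})
s=get_state(); print({k:np.round(v,3).tolist() for k,v in s.items()})
E
```

```text
scene {'fx': 398.4763, 'fy': 398.4763, 'cx': 316.4466, 'cy': 198.5655, 'R': [[0.8, -0.6, -0.006], [-0.3536, -0.4634, -0.8126], [0.4848, 0.6521, -0.5829]], 't': [-0.5496, 0.2072, 0.8792]}
top {'fx': 414.648, 'fy': 414.648, 'cx': 325.5672, 'cy': 197.7254, 'R': [[-0.0235, -0.9997, -0.0044], [-0.9824, 0.0239, -0.1855], [0.1855, -0.0, -0.9826]], 't': [-0.1397, 0.5642, 0.9137]}
{'t': 0.1, 'q': [63.133, 20.596, 86.592, -0.001, 72.908, -6.596], 'joint_vel': [0.009, -0.043, -0.081, -0.063, 0.058, -0.157], 'tau': [0.0, -52.865, -27.935, -0.0, 0.005, 0.0], 'eef_pos': [0.208, 0.563, 0.404], 'tool_rot': [[-0.938, 0.346, -0.001], [0.346, 0.938, -0.001], [0.0, -0.002, -1.0]], 'wrist_force': [-0.38, 0.68, -0.111], 'ft_torque': [0.036, 0.001, -0.014], 'grasp_force': 0.0, 'gripper_width': 1.004}
```

View pics/scene0.png

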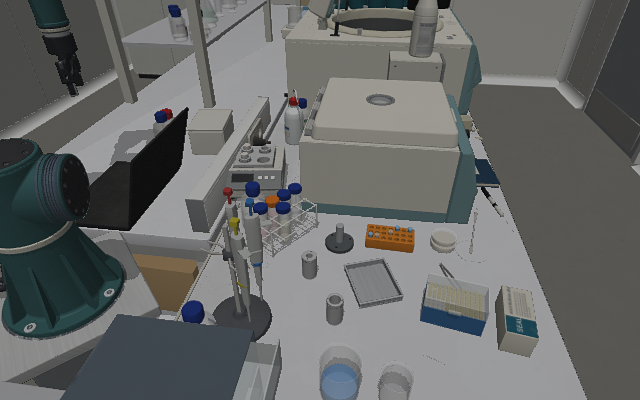

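View pics/top0.png

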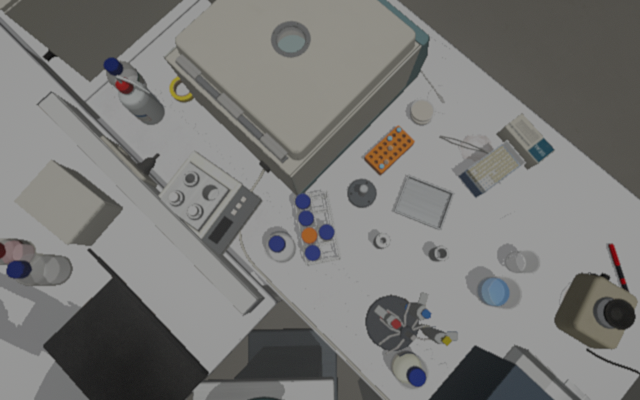

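Scene view: sleeves near (309,264) and (335,309), gauge at (340,237), tray at (373,282), rack at about (285,215), heater at (257,160). Top view: sleeves at (381,240) and (439,253), gauge at (362,192), tray at (422,201), heater block at about (193,190). I'll enlarge both.

Run:
```python
import cv2
t=cv2.imread("pics/top0.png");s=cv2.imread("pics/scene0.png")
cv2.imwrite("pics/topc.png",cv2.resize(t[145:275,330:470],None,fx=4,fy=4,interpolation=3))
a=cv2.resize(s[215:335,295:410],None,fx=4,fy=4,interpolation=3)
cv2.imwrite("pics/scenec.png",a)
h1=cv2.resize(t[145:275,145:345],None,fx=4,fy=4,interpolation=3)
cv2.imwrite("pics/heat_t.png",h1)
cv2.imwrite("pics/heat_s.png",cv2.resize(s[130:255,220:330],None,fx=4.8,fy=4.8,interpolation=3))
```

```text
(no output)
```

View pics/topc.png

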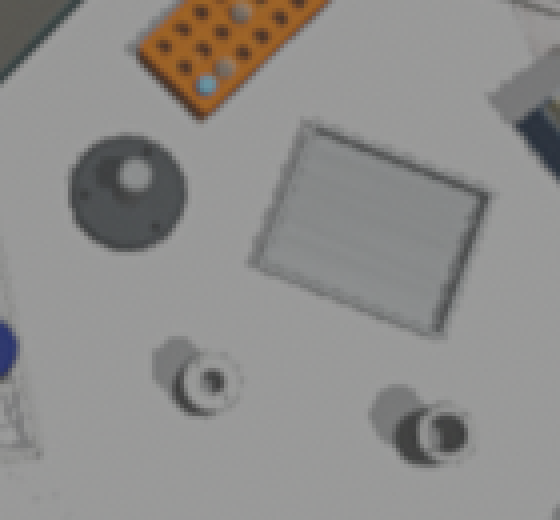

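View pics/scenec.png

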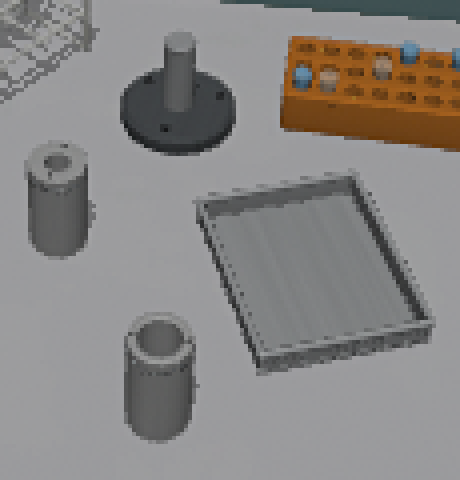

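View pics/heat_t.png

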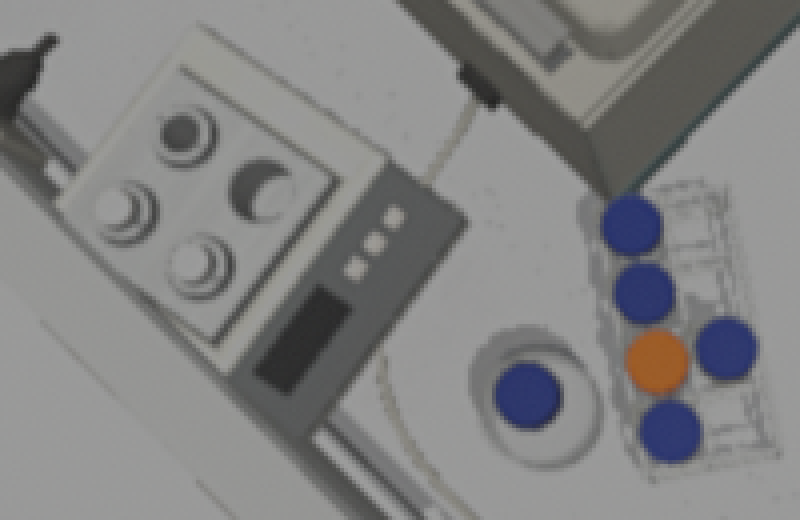

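View pics/heat_s.png

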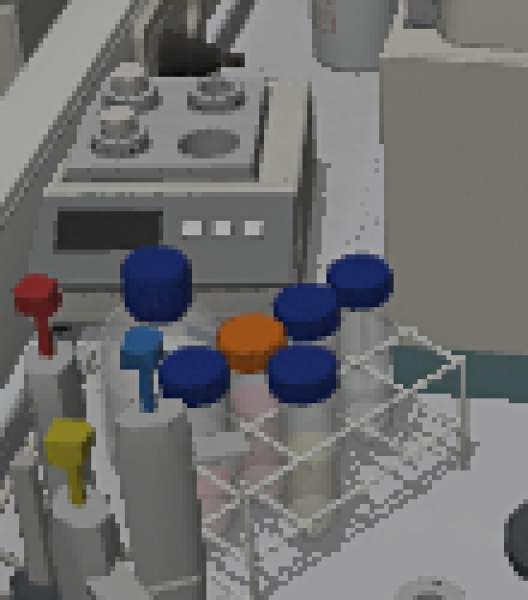

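The wide-bored sleeve is the right one: top crop (446,434), scene crop (160,338). The narrow one is at (211,382) / (57,162). The pin top is at (137,174) / (180,42). The empty well is the one nearest the panel and rack, at (263,191) in the top crop and (209,144) in the scene crop. Next I triangulate.

```bash
cat > h.py <<'E'
from station import *
import cv2,numpy as np
def P(n):
    c=camera_info(n); return np.array([[c['fx'],0,c['cx']],[0,c['fy'],c['cy']],[0,0,1]])@np.c_[c['R'],c['t']]
def tri(a,b):
    X=cv2.triangulatePoints(P('top'),P('scene'),np.float64(a),np.float64(b)).ravel(); X=X[:3]/X[3]
    e=[np.linalg.norm((p:=P(n)@np.r_[X,1])[:2]/p[2]-u) for n,u in(('top',a),('scene',b))]
    return X.round(4),np.round(e,1)
def atz(n,u,z):
    c=camera_info(n);R=np.array(c['R']);t=np.array(c['t'])
    o=-R.T@t;d=R.T@[(u[0]-c['cx'])/c['fx'],(u[1]-c['cy'])/c['fy'],1]
    return (o+d*(z-o[2])/d[2]).round(4)
E
python3 - <<'E'
from h import *
T=lambda x,y:(330+x/4-.375,145+y/4-.375); S=lambda x,y:(295+x/4-.375,215+y/4-.375)
HT=lambda x,y:(145+x/4-.375,145+y/4-.375); HS=lambda x,y:(220+x/4.8-.4,130+y/4.8-.4)
for n,a,b,z in [("narrow",T(211,382),S(57,162),.06),("wide",T(446,434),S(160,338),.06),("pin",T(137,174),S(180,42),.062),("foot",T(128,193),S(178,107),.012),
 ("tray",T(372,229),S(312,265),.016),("well",HT(263,191),HS(209,144),.085),("cap",HT(528,396),HS(157,257),.128)]:
    print(n,*tri(a,b),atz('top',a,z),atz('scene',b,z))
for n,u,z in[("s10",(187,134),.095),("v1",(125,212),.107),("v2",(200,265),.107)]: print(n,atz('top',HT(*u),z))
for u in[(310,122),(489,194),(437,335),(252,264)]: print("traycorner",atz('top',T(*u),.016))
for u in[(632,226),(645,294),(657,362),(671,432),(727,349)]: print("tube",atz('top',HT(*u),.115))
E
```

```text
narrow [ 0.4578 -0.2792  0.0607] [0.2 0.3] [ 0.4584 -0.2795  0.06  ] [ 0.4577 -0.2784  0.06  ]
wide [ 0.4255 -0.4099  0.0605] [0.3 0.3] [ 0.426  -0.4103  0.06  ] [ 0.4252 -0.4093  0.06  ]
pin [ 0.5782 -0.2417  0.0624] [0.5 0.6] [ 0.5794 -0.2423  0.062 ] [ 0.577  -0.2409  0.062 ]
foot [ 0.5782 -0.241   0.0092] [0.3 0.3] [ 0.5782 -0.2411  0.012 ] [ 0.5754 -0.2432  0.012 ]
tray [ 0.5526 -0.3883  0.0102] [0.1 0.1] [ 0.5517 -0.387   0.016 ] [ 0.5484 -0.3919  0.016 ]
well [0.5721 0.1065 0.0869] [0.3 0.3] [0.5732 0.1067 0.085 ] [0.5728 0.1096 0.085 ]
cap [ 0.4512 -0.049   0.1334] [0.5 0.4] [ 0.4508 -0.048   0.128 ] [ 0.4558 -0.0418  0.128 ]
s10 [0.6049 0.1476 0.095 ]
v1 [0.5587 0.1761 0.107 ]
v2 [0.5281 0.1338 0.107 ]
traycorner [ 0.6189 -0.3536  0.016 ]
traycorner [ 0.5715 -0.4591  0.016 ]
traycorner [ 0.4867 -0.4214  0.016 ]
traycorner [ 0.5321 -0.3135  0.016 ]
tube [ 0.5426 -0.1031  0.115 ]
tube [ 0.5052 -0.1096  0.115 ]
tube [ 0.4683 -0.1155  0.115 ]
tube [ 0.431  -0.1223  0.115 ]
tube [ 0.4744 -0.1531  0.115 ]
```

Run:
```python
from h import *
for n,a,b in[("red",(396,323),(227.5,190)),("yel",(447,339),(234,219)),("blu",(426,313),(249.4,200)),("wallcorner",(249,312),(191,222)),("box",(53,163),(195,110)),("laptop",(92,252),(187,108)),("beaker",(494,285),(341,358))]: print(n,*tri(a,b))
# tool-frame numbers for first calls
s=get_state();R=np.array(s['tool_rot']);p=np.array(s['eef_pos']);print(p,np.degrees(np.arctan2(R[1,1],R[0,1])))
from scipy.spatial.transform import Rotation as Ro
R=np.array([[-.9378,.3473,0],[.3473,.9378,0],[0,0,-1]])
p=np.array([.208,.563,.405])
for q,rz in[((.33,.345,.405),.7),((.45,.13,.405),None)]:
    q=np.array(q); psi=np.arctan2(R[1,1],R[0,1])
    if rz is None: rz=psi
    print((R.T@(q-p)*100).round(2),rz); R=R@Ro.from_rotvec([0,0,rz]).as_matrix();p=q
print(R.round(3))
```

```text
red [ 0.302  -0.2638  0.2922] [0.5 0.6]
yel [ 0.2741 -0.3447  0.2937] [1.3 1.4]
blu [ 0.3168 -0.3139  0.2933] [0.5 0.6]
wallcorner [0.3049 0.0265 0.033 ] [0.3 0.3]
box [0.5778 0.4442 0.1427] [27.2 18.5]
laptop [0.4365 0.2859 0.2228] [0.3 0.2]
beaker [ 0.3521 -0.5188  0.0668] [0.6 0.9]
[0.20775677 0.56255322 0.40392756] 69.72941187271688
[-19.01 -16.21   0.  ] 0.7
[-24.62  -0.17   0.  ] 0.5161219317299341
[[ 0.  1.  0.]
 [ 1. -0.  0.]
 [ 0.  0. -1.]]
```

Call:
apply_moves --increments '[[[0,0,0.14],[-3.8,-3.24,0],8.5],[[0,0,0.28],[-7.6,-6.48,0],8.5],[[0,0,0.42],[-11.4,-9.72,0],8.5],[[0,0,0.56],[-15.2,-12.96,0],8.5],[[0,0,0.7],[-19.0,-16.2,0],8.5]]'

```text
t: 0.6
eef_pos: [0.3303, 0.3432, 0.4044]
tool_rot: [[-0.49, 0.872, -0.0], [0.872, 0.49, -0.0], [-0.0, -0.0, -1.0]]
wrist_force: [1.7, 0.8, -0.5]
gripper_width: 0.998
grasp_force: 0.0
```

```bash
cat > log.py <<'E'
from station import *
import json,numpy as np
s=get_state(); open('q.jsonl','a').write(json.dumps([np.array(s['q']).tolist(),np.array(s['eef_pos']).tolist()])+"\n")
print(s['t'],np.round(s['q'],1),np.round(s['eef_pos'],4),np.round(s['tool_rot'],3).tolist(),np.round(s['wrist_force'],1),np.round(s['gripper_width'],3))
E
python3 log.py
```

```text
0.6 [ 37.8  10.3 101.3  -0.   68.4   8.5] [0.3303 0.3432 0.4044] [[-0.49, 0.872, -0.0], [0.872, 0.49, -0.0], [-0.0, -0.0, -1.0]] [ 1.7  0.8 -0.5] 0.998
```

Call:
apply_moves --increments '[[[0,0,0.12],[-4.92,0,0],8.5],[[0,0,0.24],[-9.85,-0.1,0],8.5],[[0,0,0.36],[-14.8,-0.1,0],8.5],[[0,0,0.48],[-19.7,-0.1,0],8.5],[[0,0,0.516],[-24.6,-0.17,0],8.5]]'

```text
t: 1.1
eef_pos: [0.4506, 0.1284, 0.4046]
tool_rot: [[0.003, 1.0, -0.0], [1.0, -0.003, 0.0], [0.0, -0.0, -1.0]]
wrist_force: [1.5, 0.8, -0.0]
gripper_width: 0.997
grasp_force: 0.0
```

```bash
python3 log.py
```

```text
1.1 [  7.4   9.6 102.1   0.   68.2   7.6] [0.4506 0.1284 0.4046] [[0.003, 1.0, -0.0], [1.0, -0.003, 0.0], [0.0, -0.0, -1.0]] [ 1.5  0.8 -0. ] 0.997
```

Call:
apply_moves --increments '[[[0,0,0],[-4.8,0,0],8.5],[[0,0,0],[-9.6,0,0],8.5],[[0,0,0],[-14.4,0,0],8.5],[[0,0,0],[-19.2,0,0],8.5],[[0,0,0],[-24,0,0],8.5]]'

```text
t: 1.6
eef_pos: [0.4498, -0.1115, 0.4046]
tool_rot: [[-0.001, 1.0, -0.0], [1.0, 0.001, 0.0], [0.0, -0.0, -1.0]]
wrist_force: [1.3, -0.5, 0.0]
gripper_width: 0.992
grasp_force: 0.0
```

```bash
python3 log.py
```

```text
1.6 [-22.5   9.2 102.7   0.   68.1 -22.5] [ 0.4498 -0.1115  0.4046] [[-0.001, 1.0, -0.0], [1.0, 0.001, 0.0], [0.0, -0.0, -1.0]] [ 1.3 -0.5  0. ] 0.992
```

Call:
apply_moves --increments '[[[0,0,0],[-4.8,0,0.5],8.5],[[0,0,0],[-9.6,-0.5,1],8.5],[[0,0,0],[-14.4,-1,2],8.5],[[0,0,0],[-19.2,-1.5,3],8.5],[[0,0,0],[-24,-2,4],8.5]]'

```text
t: 2.1
eef_pos: [0.4298, -0.3516, 0.3641]
tool_rot: [[-0.001, 1.0, -0.0], [1.0, 0.001, 0.0], [0.0, -0.0, -1.0]]
wrist_force: [-0.2, -0.5, 0.3]
gripper_width: 0.995
grasp_force: 0.0
```

```bash
python3 log.py
python3 - <<'E'
import json,numpy as np
from scipy.optimize import least_squares
D=[json.loads(l) for l in open('q.jsonl')]+[[[63.134,20.558,86.54,0,72.909,-6.595],[.208,.563,.405]]]
rows=[];y=[]
off=.069
for q,p in D:
    a=np.radians(q[1]);b=np.radians(q[1]+q[2]);r=np.sqrt(p[0]**2+p[1]**2-off**2)
    rows+=[[1,0,np.cos(a),np.sin(a),np.cos(b),np.sin(b)],[0,1,-np.sin(a),np.cos(a),-np.sin(b),np.cos(b)]];y+=[r,p[2]]
A=np.array(rows);x,res,rk,sv=np.linalg.lstsq(A,y,rcond=1e-6);print(x.round(4),(A@x-y).round(4),sv.round(4))
def ik(X,Y,Z):
    r=np.sqrt(X*X+Y*Y-off**2)
    f=lambda v:[x[0]+x[2]*np.cos(v[0])+x[3]*np.sin(v[0])+x[4]*np.cos(v[0]+v[1])+x[5]*np.sin(v[0]+v[1])-r, x[1]-x[2]*np.sin(v[0])+x[3]*np.cos(v[0])-x[4]*np.sin(v[0]+v[1])+x[5]*np.cos(v[0]+v[1])-Z]
    v=np.degrees(least_squares(f,np.radians([20,110])).x);return r,v,180-v.sum()
for n,P in dict(wide=(.4255,-.41,.2),narrow=(.458,-.279,.2),pin=(.578,-.241,.212),tray=(.5525,-.388,.2),well=(.573,.1065,.295)).items(): print(n,ik(*P))
E
```

```text
2.1 [-46.4  19.3  94.9   0.   65.8 -46.4] [ 0.4298 -0.3516  0.3641] [[-0.001, 1.0, -0.0], [1.0, 0.001, 0.0], [0.0, -0.0, -1.0]] [-0.2 -0.5  0.3] 0.995
[-0.002   0.0689 -0.0007  0.6113  0.1131  0.4368] [ 0.0001  0.     -0.     -0.     -0.     -0.     -0.      0.     -0.
 -0.    ] [3.8685 3.8685 0.1781 0.1781 0.0542 0.0542]
wide (np.float64(0.5868468709978779), array([33.90985647, 98.16554049]), np.float64(47.92460304508177))
narrow (np.float64(0.5318308001611038), array([ 30.9190868 , 105.32836073]), np.float64(43.75255246864083))
pin (np.float64(0.6224178660674836), array([34.99264841, 93.02399476]), np.float64(51.983356823683835))
tray (np.float64(0.6715945577504332), array([38.87770294, 86.52945344]), np.float64(54.59284361570107))
well (np.float64(0.5787143077546986), array([25.93316641, 95.44113547]), np.float64(58.625698113198865))
```

Call:
apply_moves --increments '[[[0,0,0],[-3,-0.2,0],8.5],[[0,0,0],[-6,-0.45,1],8.5],[[0,0,0],[-6,-0.45,4.5],8.5],[[0,0,0],[-6,-0.45,8],8.5],[[0,0,0],[-6,-0.45,11.5],8.5]]'

```text
t: 2.6
eef_pos: [0.4258, -0.41, 0.2484]
tool_rot: [[-0.0, 1.0, 0.0], [1.0, 0.0, -0.0], [-0.0, 0.0, -1.0]]
wrist_force: [-0.5, 0.3, 1.1]
gripper_width: 0.994
grasp_force: 0.0
```

Call:
apply_moves --increments '[[[0,0,0],[0,0,2.5],8.5],[[0,0,0],[0,0,4],8.5],[[0,0,0],[0,0,5],8.5],[[0,0,0],[0,0,5],8.5]]'

```text
t: 3.0
eef_pos: [0.4257, -0.4092, 0.1983]
tool_rot: [[-0.001, 1.0, -0.002], [1.0, 0.001, 0.002], [0.002, -0.002, -1.0]]
wrist_force: [-0.2, -0.2, -0.4]
gripper_width: 0.995
grasp_force: 0.0
```

```bash
python3 - <<'E'
from h import *
a=cv2.resize(capture('scene')[200:340,280:380],None,fx=4,fy=4,interpolation=3)
b=cv2.resize(capture('top')[180:320,380:480],None,fx=4,fy=4,interpolation=3)
cv2.imwrite('pics/pre.png',np.hstack([a,b]))
E
python3 log.py
```

```text
3.1 [-50.6  33.9  98.2  -0.   47.8 -50.6] [ 0.4263 -0.4099  0.2001] [[-0.001, 1.0, 0.0], [1.0, 0.001, -0.0], [-0.0, 0.0, -1.0]] [-0.5 -0.6  0.4] 0.996
```

View pics/pre.png

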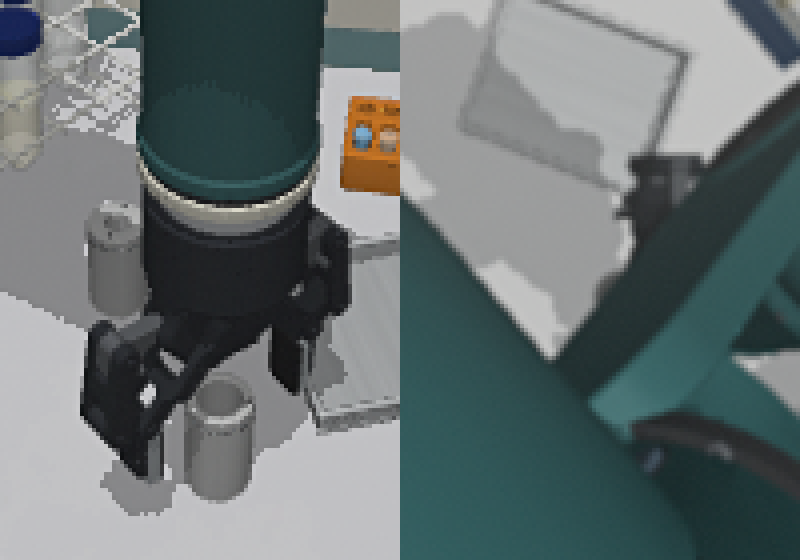

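The sleeve at crop (220,435) stands midway between the finger pads (about (150,450) and (288,365)). I close gently and lift.

Call:
apply_moves --increments '[[[0,0,0],[0,0,0],5],[[0,0,0],[0,0,0],4],[[0,0,0],[0,0,0],3],[[0,0,0],[0,0,0],2.5],[[0,0,0],[0,0,0],2.5]]' --squeeze 35

```text
t: 3.6
eef_pos: [0.4262, -0.4099, 0.2004]
tool_rot: [[-0.001, 1.0, 0.0], [1.0, 0.001, -0.001], [-0.001, 0.0, -1.0]]
wrist_force: [-1.3, 0.5, 6.7]
gripper_width: 0.378
grasp_force: 36.2
```

Call:
apply_moves --increments '[[[0,0,0],[0,0,0],2.5],[[0,0,0],[0,0,0],2.5],[[0,0,0],[0,0,0],2.5],[[0,0,0],[0,0,0],2.5]]'

```text
t: 4.0
eef_pos: [0.4263, -0.4099, 0.2004]
tool_rot: [[-0.001, 1.0, 0.0], [1.0, 0.001, -0.001], [-0.001, 0.0, -1.0]]
wrist_force: [-1.4, 0.8, 5.5]
gripper_width: 0.376
grasp_force: 36.3
```

```bash
python3 log.py
```

```text
4.0 [-50.6  33.9  98.2  -0.   47.8 -50.6] [ 0.4263 -0.4099  0.2004] [[-0.001, 1.0, 0.0], [1.0, 0.001, -0.001], [-0.001, 0.0, -1.0]] [-1.4  0.8  5.5] 0.376
```

Call:
apply_moves --increments '[[[0,0,0],[0,0,-1],2.5],[[0,0,0],[0,0,-3],2.5],[[0,0,0],[0,0,-6],2.5],[[0,0,0],[0.6,0.6,-9],2.5],[[0,0,0],[2.4,2.2,-10],2.5]]'

```text
t: 4.5
eef_pos: [0.4483, -0.3874, 0.3033]
tool_rot: [[0.001, 1.0, 0.003], [1.0, -0.001, -0.005], [-0.005, 0.003, -1.0]]
wrist_force: [1.2, -0.1, -1.1]
gripper_width: 0.373
grasp_force: 35.6
```

Call:
apply_moves --increments '[[[0,0,0],[3,2.7,0],2.5],[[0,0,0],[6,5.4,0],2.5],[[0,0,0],[9,8.1,0],2.5],[[0,0,0],[12,10.8,0],2.5],[[0,0,0],[13.7,12.3,0],2.5]]'

```text
t: 5.0
eef_pos: [0.5725, -0.2461, 0.3002]
tool_rot: [[-0.003, 1.0, 0.001], [1.0, 0.003, 0.001], [0.001, 0.001, -1.0]]
wrist_force: [0.5, 0.1, -1.9]
gripper_width: 0.377
grasp_force: 35.6
```

Call:
apply_moves --increments '[[[0,0,0],[0.8,0.7,1],2.5],[[0,0,0],[0.8,0.7,2],2.5],[[0,0,0],[0.8,0.7,2],2.5],[[0,0,0],[0.8,0.7,2],2.5]]'

```text
t: 5.4
eef_pos: [0.5768, -0.2415, 0.2788]
tool_rot: [[0.0, 1.0, -0.002], [1.0, -0.0, 0.001], [0.001, -0.002, -1.0]]
wrist_force: [0.1, -0.0, -0.6]
gripper_width: 0.376
grasp_force: 35.6
```

```bash
python3 - <<'E'
from h import *
cv2.imwrite('pics/pin1.png',cv2.resize(capture('scene')[170:270,290:390],None,fx=6,fy=6,interpolation=3))
E
python3 log.py
```

```text
5.45 [-29.   30.   90.5  -0.   59.5 -29. ] [ 0.5771 -0.2416  0.2793] [[0.001, 1.0, -0.001], [1.0, -0.001, 0.0], [0.0, -0.001, -1.0]] [ 0.2 -0.1 -0.6] 0.373
```

View pics/pin1.png

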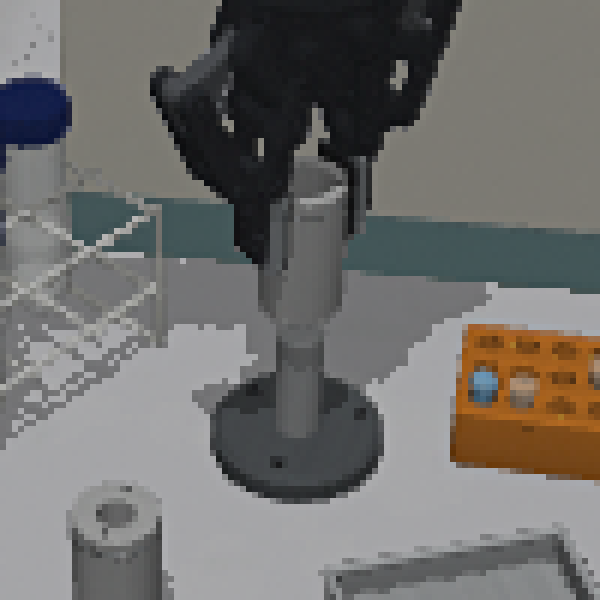

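Sleeve edges at crop columns 258 and 342, pin edges at 277 and 322, so the two are centred within half a crop pixel. I lower gently.

Call:
apply_moves --increments '[[[0,0,0],[0,0.05,0.6],2.5],[[0,0,0],[0,0.05,1.2],2.5],[[0,0,0],[0,0.05,1.7],2.5],[[0,0,0],[0,0.05,2.1],2.5],[[0,0,0],[0,0.05,2.5],2.5]]'

```text
t: 5.95
eef_pos: [0.5784, -0.2406, 0.2543]
tool_rot: [[-0.001, 1.0, -0.0], [1.0, 0.001, 0.0], [0.0, -0.0, -1.0]]
wrist_force: [-0.1, 0.5, -1.3]
gripper_width: 0.378
grasp_force: 35.6
```

Call:
apply_moves --increments '[[[0,0,0],[0,0,0.6],2.5],[[0,0,0],[0,0,1.2],2.5],[[0,0,0],[0,0,1.8],2.5],[[0,0,0],[0,0,2.4],2.5],[[0,0,0],[0,0,3.0],2.5]]'

```text
t: 6.45
eef_pos: [0.5785, -0.2405, 0.2242]
tool_rot: [[-0.001, 1.0, -0.0], [1.0, 0.001, -0.0], [-0.0, -0.0, -1.0]]
wrist_force: [-0.7, -0.6, -1.1]
gripper_width: 0.372
grasp_force: 35.6
```

Call:
apply_moves --increments '[[[0,0,0],[0,0,0.4],2.5],[[0,0,0],[0,0,0.8],2.5],[[0,0,0],[0,0,1.1],2.5],[[0,0,0],[0,0,1.25],2.5],[[0,0,0],[0,0,1.25],2.5]]'

```text
t: 6.95
eef_pos: [0.5785, -0.2406, 0.2125]
tool_rot: [[-0.001, 1.0, 0.0], [1.0, 0.001, -0.0], [-0.0, 0.0, -1.0]]
wrist_force: [-0.3, 0.5, -0.2]
gripper_width: 0.375
grasp_force: 35.6
```

Call:
apply_moves --increments '[[[0,0,0],[0,0,0.1],2.5],[[0,0,0],[0,0,0.15],2.5]]'

```text
t: 7.15
eef_pos: [0.5785, -0.2406, 0.2123]
tool_rot: [[-0.001, 1.0, 0.0], [1.0, 0.001, -0.001], [-0.001, 0.0, -1.0]]
wrist_force: [-4.8, 1.9, 16.5]
gripper_width: 0.377
grasp_force: 37.5
```

Call:
apply_moves --increments '[[[0,0,0],[0,0,0],4],[[0,0,0],[0,0,0],5.5],[[0,0,0],[0,0,0],7],[[0,0,0],[0,0,0],8.5],[[0,0,0],[0,0,0],8.5]]'

```text
t: 7.65
eef_pos: [0.5785, -0.2406, 0.2106]
tool_rot: [[-0.001, 1.0, -0.0], [1.0, 0.001, -0.0], [-0.0, -0.0, -1.0]]
wrist_force: [0.5, -0.9, 0.2]
gripper_width: 0.996
grasp_force: 0.0
```

Seated with 16 N at exactly the home height (TCP 0.2123). Now the tight sleeve.

Call:
apply_moves --increments '[[[0,0,0],[0,0,-2],8.5],[[0,0,0],[0,0,-6],8.5],[[0,0,0],[0,0,-10],8.5],[[0,0,0],[-0.6,-2,-12],8.5],[[0,0,0],[-2,-6,-12],8.5]]'

```text
t: 8.15
eef_pos: [0.5213, -0.2613, 0.3347]
tool_rot: [[-0.003, 1.0, 0.009], [1.0, 0.004, -0.005], [-0.005, 0.009, -1.0]]
wrist_force: [-0.1, -1.1, -0.4]
gripper_width: 0.994
grasp_force: 0.0
```

Call:
apply_moves --increments '[[[0,0,0],[-1.2,-4,0],8.5],[[0,0,0],[-1.86,-6.07,1],8.5],[[0,0,0],[-1.86,-6.07,4],8.5],[[0,0,0],[-1.86,-6.07,8],8.5],[[0,0,0],[-1.86,-6.07,10.5],8.5]]'

```text
t: 8.65
eef_pos: [0.4569, -0.2791, 0.224]
tool_rot: [[-0.0, 1.0, -0.001], [1.0, 0.0, 0.001], [0.001, -0.001, -1.0]]
wrist_force: [0.4, -0.1, -0.6]
gripper_width: 0.999
grasp_force: 0.0
```

Call:
apply_moves --increments '[[[0,0,0],[0,0,1.5],8.5],[[0,0,0],[0,0,2.55],8.5],[[0,0,0],[0,0,2.55],8.5]]'

```text
t: 8.95
eef_pos: [0.4574, -0.279, 0.1991]
tool_rot: [[-0.001, 1.0, -0.002], [1.0, 0.001, 0.001], [0.001, -0.002, -1.0]]
wrist_force: [0.2, 1.1, -0.1]
gripper_width: 0.995
grasp_force: 0.0
```

```bash
python3 - <<'E'
from h import *
cv2.imwrite('pics/nar.png',cv2.resize(capture('scene')[190:310,270:390],None,fx=5,fy=5,interpolation=3))
E
python3 log.py
```

```text
9.0 [-38.8  30.9 105.5  -0.   43.6 -38.8] [ 0.4578 -0.2792  0.2   ] [[-0.001, 1.0, -0.001], [1.0, 0.001, 0.0], [0.0, -0.001, -1.0]] [-0.5  0.5 -0.1] 0.989
```

View pics/nar.png

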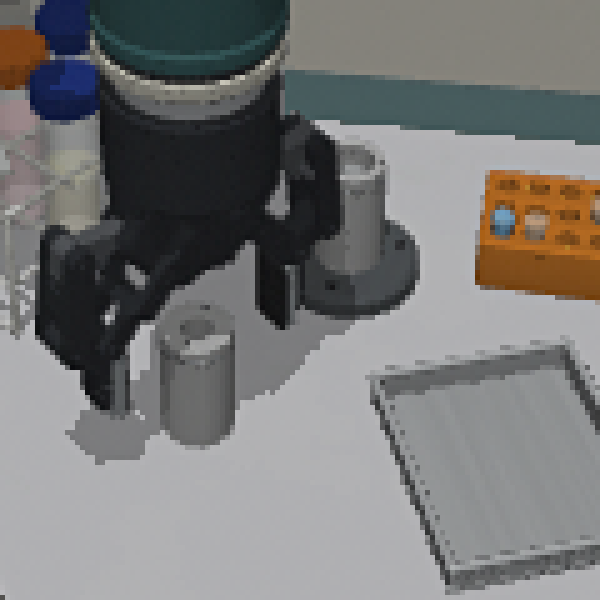

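The open hand straddles the tight sleeve at (197,375), and the good sleeve stands seated on the gauge at (358,205). Grip, lift, and carry to the tray.

Call:
apply_moves --increments '[[[0,0,0],[0,0,0],5],[[0,0,0],[0,0,0],4],[[0,0,0],[0,0,0],3],[[0,0,0],[0,0,0],2.5],[[0,0,0],[0,0,0],2.5]]'

```text
t: 9.5
eef_pos: [0.458, -0.2795, 0.201]
tool_rot: [[-0.001, 1.0, 0.001], [1.0, 0.001, -0.001], [-0.001, 0.001, -1.0]]
wrist_force: [-0.8, 0.6, 6.2]
gripper_width: 0.385
grasp_force: 34.5
```

Call:
apply_moves --increments '[[[0,0,0],[0,0,0],2.5],[[0,0,0],[0,0,-1],2.5],[[0,0,0],[0,0,-3],2.5],[[0,0,0],[0,0,-6],2.5],[[0,0,0],[-1,0.8,-9],2.5]]'

```text
t: 10.0
eef_pos: [0.4644, -0.2878, 0.291]
tool_rot: [[-0.001, 1.0, -0.003], [1.0, 0.001, 0.003], [0.003, -0.003, -1.0]]
wrist_force: [0.3, -0.3, -2.0]
gripper_width: 0.384
grasp_force: 34.9
```

Call:
apply_moves --increments '[[[0,0,0],[-2,1.7,0],2.5],[[0,0,0],[-4.6,4,0],2.5],[[0,0,0],[-7.4,6.4,0],2.5],[[0,0,0],[-9.2,8,0],2.5],[[0,0,0],[-9.9,8.5,0],2.5]]'

```text
t: 10.5
eef_pos: [0.5523, -0.39, 0.2909]
tool_rot: [[-0.001, 1.0, 0.002], [1.0, 0.001, -0.002], [-0.002, 0.002, -1.0]]
wrist_force: [-0.4, 0.3, 0.1]
gripper_width: 0.387
grasp_force: 35.0
```

Call:
apply_moves --increments '[[[0,0,0],[0,0,1.5],2.5],[[0,0,0],[0,0,3.5],2.5],[[0,0,0],[0,0,5.5],2.5],[[0,0,0],[0,0,7],2.5],[[0,0,0],[0,0,8],2.5]]'

```text
t: 11.0
eef_pos: [0.5496, -0.3867, 0.2082]
tool_rot: [[-0.001, 1.0, -0.003], [1.0, 0.001, 0.002], [0.002, -0.003, -1.0]]
wrist_force: [-0.4, -0.9, -1.0]
gripper_width: 0.389
grasp_force: 35.0
```

Lower to the tray floor, release, retract and look.

Call:
apply_moves --increments '[[[0,0,0],[0,0,0.4],2.5],[[0,0,0],[0,0,0.7],2.5],[[0,0,0],[0,0,0.85],2.5],[[0,0,0],[0,0,0.85],2.5]]'

```text
t: 11.4
eef_pos: [0.5509, -0.3881, 0.2032]
tool_rot: [[-0.001, 1.0, 0.0], [1.0, 0.001, -0.0], [-0.0, 0.0, -1.0]]
wrist_force: [-1.8, 1.3, 4.1]
gripper_width: 0.386
grasp_force: 35.3
```

Call:
apply_moves --increments '[[[0,0,0],[0,0,0],4],[[0,0,0],[0,0,0],5.5],[[0,0,0],[0,0,0],7],[[0,0,0],[0,0,0],8.5],[[0,0,0],[0,0,0],8.5]]'

```text
t: 11.9
eef_pos: [0.551, -0.3882, 0.2017]
tool_rot: [[-0.001, 1.0, 0.0], [1.0, 0.001, -0.0], [-0.0, 0.0, -1.0]]
wrist_force: [0.2, 0.2, -0.3]
gripper_width: 0.995
grasp_force: 0.0
```

Call:
apply_moves --increments '[[[0,0,0],[0,0,-2],8.5],[[0,0,0],[0,0,-6],8.5],[[0,0,0],[0,0,-10],8.5],[[0,0,0],[1,0.3,-12.5],8.5],[[0,0,0],[4,1,-12.5],8.5]]'

```text
t: 12.4
eef_pos: [0.5622, -0.3511, 0.3318]
tool_rot: [[0.002, 1.0, 0.008], [1.0, -0.002, -0.007], [-0.007, 0.008, -1.0]]
wrist_force: [0.4, 0.6, 0.3]
gripper_width: 0.997
grasp_force: 0.0
```

Call:
apply_moves --increments '[[[0,0,0],[4,0.7,0],8.5],[[0,0,0],[8,1.4,0],8.5],[[0,0,0],[10.7,1.75,0],8.5],[[0,0,0],[10.7,1.75,2],8.5],[[0,0,0],[10.7,1.75,2],8.5]]'

```text
t: 12.9
eef_pos: [0.5775, -0.2396, 0.3049]
tool_rot: [[-0.003, 1.0, -0.004], [1.0, 0.003, 0.002], [0.002, -0.004, -1.0]]
wrist_force: [0.6, -0.7, -0.6]
gripper_width: 0.997
grasp_force: 0.0
```

```bash
python3 - <<'E'
from h import *
i=capture('scene')
cv2.imwrite('pics/tray.png',cv2.resize(i[180:330,290:430],None,fx=4,fy=4,interpolation=3))
E
python3 log.py
```

```text
12.95 [-28.9  28.3  89.2  -0.   62.7 -29. ] [ 0.5778 -0.2406  0.3058] [[-0.002, 1.0, -0.003], [1.0, 0.002, 0.001], [0.001, -0.003, -1.0]] [ 0.5 -0.7  0.2] 0.993
```

View pics/tray.png

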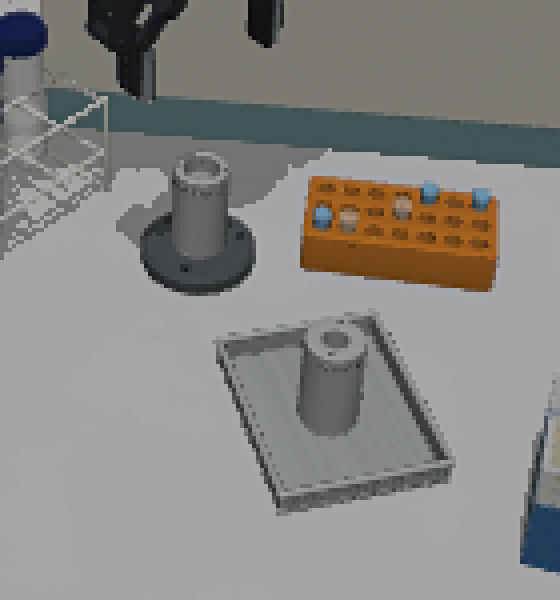

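The tight sleeve stands at the tray centre (332,380), and the good one is on the pin at (200,205). I regrip and lift it off.

Call:
apply_moves --increments '[[[0,0,0],[0,0,3],8.5],[[0,0,0],[0,0,6],8.5],[[0,0,0],[0,0,8.3],8.5],[[0,0,0],[0,0,9.35],8.5],[[0,0,0],[0,0,9.35],8.5]]'

```text
t: 13.45
eef_pos: [0.5778, -0.2417, 0.2122]
tool_rot: [[-0.0, 1.0, -0.002], [1.0, 0.0, 0.001], [0.001, -0.002, -1.0]]
wrist_force: [-0.2, -0.4, 0.7]
gripper_width: 0.997
grasp_force: 0.0
```

Call:
apply_moves --increments '[[[0,0,0],[0,0,0],5],[[0,0,0],[0,0,0],4],[[0,0,0],[0,0,0],3],[[0,0,0],[0,0,0],2.5],[[0,0,0],[0,0,0],2.5]]' --squeeze 40

```text
t: 13.95
eef_pos: [0.5787, -0.2413, 0.2144]
tool_rot: [[-0.001, 1.0, 0.001], [1.0, 0.001, -0.001], [-0.001, 0.001, -1.0]]
wrist_force: [-0.5, -0.1, 7.4]
gripper_width: 0.376
grasp_force: 39.8
```

Call:
apply_moves --increments '[[[0,0,0],[0,0,0],2.5],[[0,0,0],[0,0,0],2.5],[[0,0,0],[0,0,-0.5],2.5]]'

```text
t: 14.25
eef_pos: [0.5781, -0.241, 0.2183]
tool_rot: [[-0.001, 1.0, -0.0], [1.0, 0.001, 0.0], [0.0, -0.0, -1.0]]
wrist_force: [-0.2, 0.4, -0.5]
gripper_width: 0.375
grasp_force: 39.8
```

Call:
apply_moves --increments '[[[0,0,0],[0,0,-1],2.5],[[0,0,0],[0,0,-2.5],2.5],[[0,0,0],[0,0,-4],2.5],[[0,0,0],[0,0,-6],2.5],[[0,0,0],[0,0,-8.5],2.5]]'

```text
t: 14.75
eef_pos: [0.578, -0.241, 0.3046]
tool_rot: [[-0.001, 1.0, -0.001], [1.0, 0.001, 0.0], [0.0, -0.001, -1.0]]
wrist_force: [0.3, -0.1, -1.7]
gripper_width: 0.376
grasp_force: 39.8
```

Call:
apply_moves --increments '[[[0,0,0],[0,-0.5,-3],2.5],[[0,0,0],[0.2,-2,-6],2.5],[[0,0,0],[0.6,-4.5,-8.5],2.5],[[0,0,0],[1.2,-7.5,-9.8],2.5],[[0,0,0],[2.2,-10.6,-9.8],2.5]]'

```text
t: 15.25
eef_pos: [0.4721, -0.2197, 0.405]
tool_rot: [[-0.001, 1.0, 0.005], [1.0, 0.001, -0.004], [-0.004, 0.005, -1.0]]
wrist_force: [0.0, -0.5, -0.8]
gripper_width: 0.377
grasp_force: 39.9
```

Call:
apply_moves --increments '[[[0,0,0],[3,-0.8,0],2.5],[[0,0,0],[6.5,-1.6,0],2.5],[[0,0,0],[10,-1.6,0],2.5],[[0,0,0],[13.5,-1.6,0],2.5],[[0,0,0],[17,-1.6,0],2.5]]'

```text
t: 15.75
eef_pos: [0.4556, -0.048, 0.4027]
tool_rot: [[-0.0, 1.0, 0.002], [1.0, 0.0, -0.001], [-0.001, 0.002, -1.0]]
wrist_force: [1.0, -0.6, -1.6]
gripper_width: 0.373
grasp_force: 39.9
```

Call:
apply_moves --increments '[[[0,0,0],[3.5,0,0],2.5],[[0,0,0],[7,0.4,0],2.5],[[0,0,0],[10.2,2,0],2.5],[[0,0,0],[12.8,4.5,0],2.5],[[0,0,0],[14.6,7,0],2.5]]'

```text
t: 16.25
eef_pos: [0.5261, 0.0988, 0.4028]
tool_rot: [[-0.003, 1.0, 0.002], [1.0, 0.003, 0.0], [0.0, 0.002, -1.0]]
wrist_force: [-0.0, -1.3, -0.8]
gripper_width: 0.376
grasp_force: 39.9
```

```bash
python3 log.py
```

```text
16.25 [ 3.2 15.3 94.7  0.  69.9  3.1] [0.5261 0.0988 0.4028] [[-0.003, 1.0, 0.002], [1.0, 0.003, 0.0], [0.0, 0.002, -1.0]] [-0.  -1.3 -0.8] 0.376
```

Call:
apply_moves --increments '[[[0,0,0],[0.4,2.5,0],2.5],[[0,0,0],[0.8,4.2,1],2.5],[[0,0,0],[0.8,4.7,3.5],2.5],[[0,0,0],[0.8,4.7,6],2.5],[[0,0,0],[0.8,4.7,8],2.5]]'

```text
t: 16.75
eef_pos: [0.5729, 0.105, 0.3212]
tool_rot: [[-0.001, 1.0, 0.0], [1.0, 0.001, -0.0], [-0.0, 0.0, -1.0]]
wrist_force: [-0.2, 0.0, -1.2]
gripper_width: 0.375
grasp_force: 40.0
```

Call:
apply_moves --increments '[[[0,0,0],[0,0,0.5],2.5],[[0,0,0],[0,0,0.5],2.5]]'

```text
t: 16.95
eef_pos: [0.5727, 0.1049, 0.3165]
tool_rot: [[-0.001, 1.0, -0.001], [1.0, 0.001, -0.0], [-0.0, -0.001, -1.0]]
wrist_force: [0.7, -0.3, -1.2]
gripper_width: 0.377
grasp_force: 40.0
```

```bash
python3 - <<'E'
from h import *
i=capture('scene');g=cv2.cvtColor(i,6);cv2.imwrite('pics/end.png',i)
s=get_state();p=np.array(s['eef_pos'])
def pr(X): v=P('scene')@np.r_[X,1];return (v[:2]/v[2]).round(2)
print(p); b=p[2]-.2013
print('sleeve bottom',pr([p[0],p[1],b]),'mid',pr([p[0],p[1],b+.015]),'well',pr([.573,.1067,.085]))
c=int(pr([p[0],p[1],b])[0]);r=int(pr([p[0],p[1],b])[1])
print('cols',c-16,'..');
for y in range(r-14,r+16,1): print(y,*g[y,c-16:c+17])
E
python3 log.py
```

```text
[0.57316318 0.10488169 0.31729304]
sleeve bottom [263.19 150.94] mid [262.75 146.35] well [263.7  159.98]
cols 247 ..
136 108 148 139 65 95 18 25 24 26 76 83 50 86 98 101 97 95 90 77 43 67 15 50 76 21 91 158 154 153 153 153 153 153
137 109 139 144 62 86 17 23 24 26 76 83 48 81 85 89 81 63 83 77 79 69 16 49 74 26 124 158 155 155 152 153 153 153
138 94 119 118 64 79 19 20 25 18 61 84 50 101 98 97 82 94 85 77 74 66 14 53 75 104 160 156 155 153 153 153 153 153
139 88 113 115 67 79 16 20 29 24 61 84 51 101 99 97 96 94 91 85 82 67 23 38 85 139 158 154 152 152 153 152 152 152
140 86 111 120 68 76 17 20 25 27 49 84 64 82 98 98 98 94 91 86 81 69 20 36 78 136 154 152 152 152 152 152 152 153
141 81 109 119 69 84 94 18 20 22 48 84 65 80 99 97 97 94 91 86 80 68 64 89 60 159 154 152 152 152 151 152 152 152
142 79 102 116 79 77 65 53 18 24 48 84 81 60 100 96 97 94 91 85 80 69 42 38 46 159 153 151 151 151 151 151 151 151
143 162 160 113 91 71 67 48 98 21 48 83 82 58 101 98 98 94 91 87 80 69 37 24 39 158 152 151 151 151 150 150 150 151
144 114 164 160 101 70 71 32 37 28 72 84 73 65 100 97 97 95 92 87
[... 2049 characters left out ...]
144 143 144 145 50 90 159 154 153 153 153
162 92 116 147 146 145 145 144 146 145 145 144 122 126 90 76 78 81 97 112 112 144 143 143 142 142 121 51 114 160 154 154 152 152
163 147 148 147 147 146 145 145 146 146 146 147 146 146 144 145 146 145 145 145 144 145 145 144 144 145 121 52 117 160 154 153 153 152
164 136 136 136 135 135 135 135 134 133 134 134 134 133 133 133 132 132 121 121 121 119 120 120 120 121 86 58 151 158 155 154 154 154
165 100 100 100 100 100 98 85 99 98 99 99 98 84 99 99 98 98 97 96 96 96 97 97 97 98 73 48 149 157 154 153 153 153
17.0 [ 3.6 24.3 94.4 -0.  61.2  3.5] [0.5732 0.1049 0.3173] [[-0.001, 1.0, 0.001], [1.0, 0.001, -0.0], [-0.0, 0.001, -1.0]] [ 0.8 -0.7 -1.5] 0.374
```

Numeric profile: well edges at columns 256.5 and 269.5, centred at (263, 159.7). Sleeve edges are at 256.5 and 268.7. I shift 2 mm in y and lower to 1 cm.

Call:
apply_moves --increments '[[[0,0,0],[0.2,0,0.5],2.5],[[0,0,0],[0.2,0,1],2.5],[[0,0,0],[0.2,0,1.6],2.5],[[0,0,0],[0.2,0,2.0],2.5],[[0,0,0],[0.2,0,2.0],2.5]]'

```text
t: 17.5
eef_pos: [0.5725, 0.1068, 0.2954]
tool_rot: [[-0.001, 1.0, -0.002], [1.0, 0.001, -0.0], [-0.0, -0.002, -1.0]]
wrist_force: [0.7, -1.0, -1.1]
gripper_width: 0.375
grasp_force: 40.0
```

Call:
apply_moves --increments '[[[0,0,0],[0,0,0],2.5],[[0,0,0],[0,0,0],2.5],[[0,0,0],[0,0,0],2.5]]'

```text
t: 17.8
eef_pos: [0.573, 0.1068, 0.2964]
tool_rot: [[-0.001, 1.0, 0.0], [1.0, 0.001, -0.0], [-0.0, 0.0, -1.0]]
wrist_force: [-0.6, -0.2, -0.9]
gripper_width: 0.379
grasp_force: 40.0
```

```bash
python3 - <<'E'
from h import *
i=capture('scene');g=cv2.cvtColor(i,6)
for y in range(150,165): print(y,*g[y,250:276])
a=cv2.imread('pics/scene0.png'); d=cv2.absdiff(a,i).max(2)
for n,(x0,y0,x1,y1) in dict(tray_sleeve=(365,255,385,300),micro=(366,225,415,250),wide_spot=(325,290,345,325)).items(): print(n,(d[y0:y1,x0:x1]>25).mean().round(3))
E
python3 log.py
```

```text
150 78 74 74 103 150 126 84 78 77 31 101 98 98 96 93 89 82 76 62 74 67 91 102 101 89 66
151 74 72 66 106 151 149 148 78 69 82 101 99 98 96 93 89 83 77 61 39 67 96 100 101 77 66
152 77 73 83 100 102 102 103 82 77 82 89 98 97 96 93 90 83 77 67 80 92 101 101 101 65 48
153 88 101 100 100 99 99 100 82 78 83 99 98 97 96 93 90 83 77 66 102 101 100 101 101 66 64
154 102 101 102 102 101 101 102 83 76 83 100 99 97 96 93 91 84 78 65 93 103 102 102 102 55 68
155 102 102 102 102 102 102 102 82 75 82 100 99 96 96 93 90 85 78 66 93 103 102 102 103 54 84
156 91 101 100 101 100 101 101 90 74 81 100 98 97 96 92 90 84 77 66 91 99 99 99 88 54 86
157 80 101 100 99 100 101 101 90 74 82 100 98 96 97 93 91 84 78 74 87 102 146 145 122 53 107
158 80 101 102 101 101 101 102 98 79 82 100 99 97 97 93 91 85 80 68 80 100 146 145 100 46 147
159 57 83 102 101 101 102 102 76 69 72 87 96 95 106 92 87 72 80 75 75 145 145 145 73 52 154
160 63 87 98 97 97 99 98 62 67 74 79 82 84 85 84 84 81 79 76 105 143 142 143 71 73 156
161 106 149 147 147 145 99 148 84 62 72 77 80 82 84 83 83 81 79 111 144 144 144 146 51 90 159
162 146 146 145 145 146 144 147 145 123 125 90 76 77 81 98 113 113 144 143 144 142 142 121 51 114 160
163 147 146 146 145 145 145 146 147 146 146 145 145 145 145 145 145 145 145 144 143 144 145 121 52 117 159
164 136 136 135 134 135 134 134 133 134 133 133 133 133 132 121 121 120 119 120 120 120 120 86 58 152 157
tray_sleeve 0.388
micro 0.0
wide_spot 0.659
17.85 [ 3.8 25.8 95.4 -0.  58.7  3.7] [0.573  0.1069 0.2964] [[-0.001, 1.0, 0.0], [1.0, 0.001, -0.0], [-0.0, 0.0, -1.0]] [ 0.4  0.1 -1.3] 0.378
```

The sleeve is centred at column 263.0 against 263.1 for the well. Its lower edge is at row 159.3 and the well's front edge at row 162.5, which makes about 10 mm.

```bash
python3 -c "
from station import *
print(hand_in())"
```

```text
the job is handed in; nothing more can be done
None
```

Handed in at about 18 s: the wide-bored sleeve slid fully home and is now held upright about 1 cm above the empty well; the narrow-bored one stands in the reject tray, rejected on its visibly smaller bore rather than tried on the pin, because the good sleeve had to stay there.

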